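# Heft two sample tins, set the short one on the scale, present the full one to the coder

## Task

Two closed white sample tins look alike, but one was filled short and is clearly lighter: lift them and judge by weight. Stand the lighter tin upright in the middle of the pocket scale's pan, ready for topping up, and let go of it; only then lower the heavier tin upright into the steel collar of the blue date coder and press it down until the sprung platform is fully home. Finish while still gripping the heavier tin and holding it pressed down there, and leave the tally counter, the black marker and the blue clip where they lie.

Things in the scene. Friction and masses are not known exactly. Their poses are not given: they have to be found in the camera images.
- tin_a: one of two identical white round sample tins with a white slip lid that stays on: 70 mm high, body 60 mm in diameter, lid 62.4 mm in diameter over the top 11 mm; origin at the centre of its underside, z up. It stands loose on the worktop. One tin (either) weighs about 0.21 kg, the other about 0.46 kg
- tin_b: the other tin, same shape, size and look, same origin
- scale: pocket scale, black with a pale pan, fixed, 78 mm along its x, 110 mm along its y; flat top 30 mm above the worktop, no rim; its small display runs along the edge on its -x side (towards the robot), the pan fills the rest; origin at the centre of its underside
- pan_centre (a point): middle of the pale pan on the scale's top face (7 mm in +x of the scale's own centre), 30 mm above the worktop, where the lighter tin goes
- coder: date coder, fixed: blue housing 124 x 132 mm on the worktop, 47 mm high, with an upright steel guide collar in the middle of its top. Collar: bore 67 mm, flared to 74 mm over the top 6 mm, outer diameter 82 mm at the rim. Origin at the centre of the underside, z up
- collar_rim (a point): centre of the collar's open mouth, in the plane of its rim, 75 mm above the worktop
- platform (a joint): the sprung platform inside the collar, on which the tin's underside is pressed: 0 at rest (its face 13 mm below the rim), grows downward to 0.010 m at the hard stop (face 23 mm below the rim). The spring pushes back 4.5 N at 0 and 13.5 N at 0.010; the full tin's weight alone hardly moves it
- counter: tally counter, small white metal, 27 x 53 x 53 mm, a bystander; origin at the centre of its underside
- marker: black marker pen lying on the worktop, 148 mm long, 18 mm thick, a bystander; origin under its middle
- blue_clip: blue bag clip lying on the worktop, 136 x 24 x 11 mm, a bystander; origin under its middle

How it is judged:
On the way:
1. the lighter tin stands on the scale's pan, let go, and the coder is not pressed (((contact force between tin_a and scale between 0.8 and 3.2 N and contact force between tin_a and the fingers below 0.1 N and horizontal distance between tin_a and pan_centre below 0.035 m and angle between tin_a's own z axis and vertical below 0.1 rad and linear speed of tin_a below 0.02 m/s) or (contact force between tin_b and scale between 0.8 and 3.2 N and contact force between tin_b and the fingers below 0.1 N and horizontal distance between tin_b and pan_centre below 0.035 m and angle between tin_b's own z axis and vertical below 0.1 rad and linear speed of tin_b below 0.02 m/s)) and value of joint platform below 0.004 m), for 0.3 s.
At the end, for the whole second after the job is handed in: The lighter tin stands upright (0.1 rad), let go, within 35 mm of the middle of the pan, which carries under 3.2 N. The heavier is upright in the collar, within 8 mm of its axis, still gripped (over 3 N), the platform pressed at least 8 of its 10 mm (value of joint platform above 0.008 m and ((contact force between tin_a and scale between 0.8 and 3.2 N and contact force between tin_a and the fingers below 0.1 N and horizontal distance between tin_a and pan_centre below 0.035 m and angle between each of tin_a, tin_b's own z axis and vertical below 0.1 rad and linear speed of tin_a below 0.02 m/s and contact force between tin_b and the fingers above 3 N and horizontal distance between tin_b and collar_rim below 0.008 m and z of tin_b in the frame of collar_rim below -0.018 m and contact force between tin_b and platform above 5 N) or (contact force between tin_b and scale between 0.8 and 3.2 N and contact force between tin_b and the fingers below 0.1 N and horizontal distance between tin_b and pan_centre below 0.035 m and angle between each of tin_b, tin_a's own z axis and vertical below 0.1 rad and linear speed of tin_b below 0.02 m/s and contact force between tin_a and the fingers above 3 N and horizontal distance between tin_a and collar_rim below 0.008 m and z of tin_a in the frame of collar_rim below -0.018 m and contact force between tin_a and platform above 5 N))); the arm keeps its last pose, push and grip.
It fails at once if a bystander (tally counter, marker or blue clip) is shifted by more than 30 mm (distance of any of counter, marker, blue_clip from where it was at the start of the episode above 0.03 m).
It also fails if it takes over 72 s, if anything falls off the work surface, if the arm or the gripper's body presses on something with over 40 N, if the wrist force passes 120 N, or if a joint passes its speed limit or range.

## Robot

A 6-joint arm with a two-finger parallel gripper is mounted at the origin on a cart in front of the work surface, level with it; the furniture and walls round the work are solid. World frame = base frame: x ahead of the robot, y to its left, z up, the work surface at z = 0. Lengths are in m, angles in rad, forces in N, time in s.
With the tool pointing down it reaches from about 0.4 to 0.825 m from the base axis. Payload 7 kg.
Tool frame: the origin (TCP) lies at the very end of the fingers, on their centre line; the grasp point (between the pads) lies 19 mm behind it; z points along the fingers, x is the direction in which the jaws open and shut, and the axes are right-handed (so a half turn about z gives the same grasp; the last joint's range is limited). The gripper opens to 88 mm and grips with 3 to 60 N. Pads are 19 mm wide; open, the fingers measure 130 mm over their backs; the gripper's body (78 mm by 193 mm) begins 47 mm behind the grasp point.
Start: joints at [1.6, 0.359, 0.012, 0, -1.224, -0.288], TCP at [0.173, 0.652, 0.227] pointing down, gripper open.
Joint ranges: [-3.07, 3.07], [-1.43, 2.12], [-1.02, 1.25], [-3.03, 1.67], [-3.05, -0], [-3.03, 3.03]. Speed limits (rad/s): [2.39, 2.39, 3.01, 3.14, 3.14, 3.14].

## Interface

Orientations are given as [roll, pitch, yaw] about the fixed x, y, z axes, in that order (R = Rz(yaw) Ry(pitch) Rx(roll)).
In Python, from station import telemetry, grab_frame, arm, regions_of, pinpoint gives the robot as it stands. The module is installed in compiled form; this text tells all that it offers.
- The arm moves only by the shell command python3 -m inch 'ROWS' [FORCE]. ROWS is text: rows parted by semicolons, each of 7 numbers parted by spaces: the opening, from 0 (shut) to 1 (fully open), then the shift along the world's x, y, z in cm, then the turn, a rotation vector about the world's x, y, z in degrees. A call has 1 to 12 rows; each row is the pose to reach, as a shift and turn from the pose measured when the call began; what a row does not reach only later rows make up. A row lasts 1/8 s, in which the tool goes at most 62.5 mm and 10.7 degrees, less where a joint would pass 70% of its speed; a pose out of reach is approached as far as the arm can. A call with a gripper value outside its range is refused whole. The fingers move at their own pace and stop on an object; FORCE is the grip in N (left out, the last holds). Time passes only in rows, so rows that repeat a pose let the fingers close. It gives the time, the measured TCP pose, the force and the opening at its end, in the units of the state.
- telemetry.get_state(): the state, without advancing time (a new reading comes with each control period).
- grab_frame(name): name is "side" or "top" or "wrist"; returns a dict with "pixels" (480x640x3 uint8, red, green, blue), "fx", "fy", "cx", "cy" (pixels), "R" (3x3) and "t" (3): a world point X has camera coordinates R X + t. Camera axes: x right, y down, z forward; pixel columns grow to the right and rows downward; lengths in m; the calibration is good to about 2 mm. A picture is of the moment at which its call begins. There is no depth.
- arm.job_done(): hands the job in, once; it reports no verdict.
Trained networks look in the newest picture that a camera, given by its name, has taken for a name from the list of things; names that differ only in an ending like _2 or _b are one class to them, and where a whole thing is asked for, a point or a joint stands for the part that bears it (a point fixed in the world has none). Each returns a list of dicts, best first, with "p" (0 to 1); they miss things now and then, are a little off and sometimes report something else, mostly with a low value. They report only what shows in the picture. A call takes as long as a camera call.
- regions_of(camera, name): "pixels" (480x640 bool, what is visible of it) and "bbox" ([left, top, right, bottom] in pixels, round what is visible of it).
- pinpoint(camera, name): "location" ([column, row] in pixels: a listed point, or the origin of a listed thing).
The state is a dict: "t": time; "q": joint angles; "qd": joint speeds; "joint_efforts": joint torques, N m; "eef_pos": TCP position; "ee_rot": TCP orientation; "force": force on the tool from outside, world axes, zero at the start; "moment": the same for the moment, N m; "width": finger opening in m.
Only numpy, scipy, OpenCV 4.12 (cv2) and the standard library are available. Lean on these libraries where they do the work, as an engineer would, in place of code of your own. Each camera call takes 0.05 s, during which the arm holds its last target. There are 200 camera calls.

## Working session

There is one attempt and no reset: what is moved stays moved. The work goes in short steps, Python scripts to look and compute and a shell command to move; the robot and the scene stay as the last step left them, time stands still between calls to the robot, and variables do not carry over. Pictures are saved under pics/ and viewed, about 8 in all and at most 12, crops included, and the job is handed in when it is done.

```bash
mkdir -p pics; cat > h.py <<'E'
import numpy as np, cv2
from station import telemetry, grab_frame, arm, regions_of, pinpoint
def ray(f,px):
    d=np.array([(px[0]-f["cx"])/f["fx"],(px[1]-f["cy"])/f["fy"],1.]); R=np.array(f["R"]); t=np.array(f["t"])
    return -R.T@t, R.T@d
def atz(f,px,z):
    o,d=ray(f,px); return o+d*(z-o[2])/d[2]
def proj(f,X):
    c=np.array(f["R"])@np.array(X)+np.array(f["t"]); return np.array([f["fx"]*c[0]/c[2]+f["cx"],f["fy"]*c[1]/c[2]+f["cy"]])
def save(f,n): cv2.imwrite("pics/"+n,cv2.cvtColor(f["pixels"],cv2.COLOR_RGB2BGR))
E
python3 - <<'E'
from h import *
s=telemetry.get_state(); print(s["t"],s["eef_pos"],s["ee_rot"],s["force"],s["width"])
Z=dict(tin_a=0,scale=0,pan_centre=.03,coder=0,collar_rim=.075,counter=0,marker=0,blue_clip=0)
for c in("top","side"):
    f=grab_frame(c); save(f,c+"0.png"); print(c,np.round(-np.array(f["R"]).T@f["t"],3))
    for n,z in Z.items():
        for r in pinpoint(c,n)[:3]: print(n,round(r["p"],2),np.round(r["location"]),np.round(atz(f,r["location"],z),3))
E
```

```text
0.0 [0.1726717  0.65204236 0.22563521] [-3.14142209e+00 -1.63401895e-03 -1.82972885e+00] [ 0.09020903 -0.44071138  0.52156277] 0.08722018619966118
top [0.328 0.13  1.213]
tin_a 0.71 [270. 255.] [0.492 0.217 0.   ]
tin_a 0.68 [351. 251.] [0.499 0.057 0.   ]
tin_a 0.53 [187. 243.] [0.515 0.381 0.   ]
scale 0.83 [184. 248.] [0.504 0.388 0.   ]
scale 0.62 [268. 257.] [0.487 0.222 0.   ]
pan_centre 0.93 [183. 244.] [0.509 0.382 0.03 ]
coder 0.89 [457. 255.] [ 0.491 -0.153  0.   ]
collar_rim 0.62 [466. 248.] [ 0.494 -0.152  0.075]
counter 0.78 [248. 204.] [0.595 0.263 0.   ]
marker 0.66 [328. 204.] [0.594 0.103 0.   ]
marker 0.63 [303. 289.] [0.424 0.151 0.   ]
blue_clip 0.92 [330. 201.] [0.601 0.097 0.   ]
side [ 0.524 -0.811  0.598]
tin_a 0.7 [323. 286.] [0.497 0.062 0.   ]
tin_a 0.63 [321. 250.] [0.487 0.224 0.   ]
scale 0.96 [328. 224.] [0.503 0.369 0.   ]
pan_centre 0.86 [333. 214.] [0.517 0.371 0.03 ]
coder 0.81 [321. 351.] [ 0.497 -0.147  0.   ]
collar_rim 0.69 [326. 285.] [ 0.505 -0.043  0.075]
collar_rim 0.64 [318. 323.] [ 0.494 -0.16   0.075]
marker 0.69 [295. 268.] [0.427 0.141 0.   ]
marker 0.3 [325. 354.] [ 0.505 -0.154  0.   ]
```

View pics/top0.png

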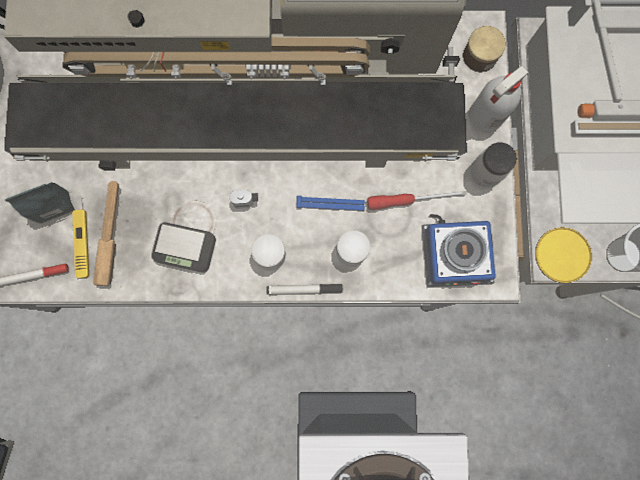

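View pics/side0.png

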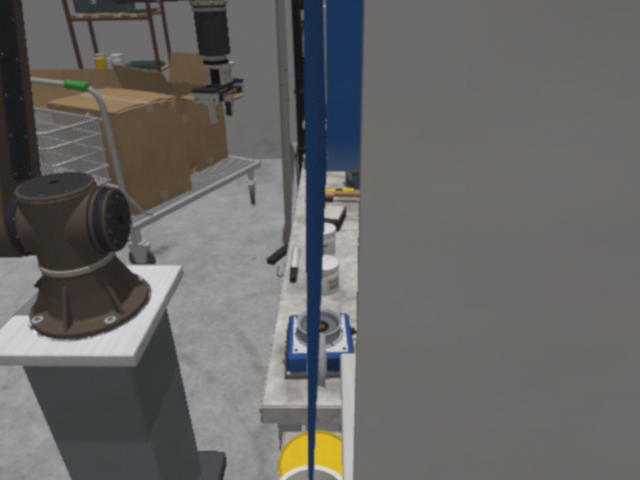

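The top view shows the tins at (268,253) and (353,250), the scale at (184,247), the coder at (460,252), the clip at (330,203), the marker at (305,289) and the counter at (243,200). The back-projected heights and reach are consistent with these. The side view is mostly blocked by a pillar, but it confirms the order of things. I'll move above the left tin.

```bash
python3 -m inch '1 31.8 -43.5 1 0 0 15;1 31.8 -43.5 1 0 0 15;1 31.8 -43.5 1 0 0 15;1 31.8 -43.5 1 0 0 15;1 31.8 -43.5 1 0 0 15;1 31.8 -43.5 1 0 0 15;1 31.8 -43.5 1 0 0 15;1 31.8 -43.5 1 0 0 15;1 31.8 -43.5 1 0 0 15;1 31.8 -43.5 1 0 0 15;1 31.8 -43.5 1 0 0 15;1 31.8 -43.5 1 0 0 15' 40
python3 - <<'E'
from h import *
s=telemetry.get_state(); print(s["t"],s["q"],s["eef_pos"],s["ee_rot"],s["force"])
for c in("top","wrist"):
    f=grab_frame(c); save(f,c+"1.png")
    for n,z in(("tin_a",.07),("scale",.03),("pan_centre",.03),("collar_rim",.075)):
        for r in regions_of(c,n)[:3]:
            v,u=np.nonzero(r["pixels"]); print(c,n,round(r["p"],2),r["bbox"],np.round(atz(f,[u.mean(),v.mean()],z),3))
        for r in pinpoint(c,n)[:2]: print(c,n,"pt",round(r["p"],2),np.round(r["location"]),np.round(atz(f,r["location"],0 if n in("tin_a","scale") else z),3))
E
```

```text
t: 2.4
eef_pos: [0.4903, 0.2183, 0.2367]
ee_rot: [-3.142, 0.0, -1.567]
force: [-0.2, 0.3, -0.9]
width: 0.0877
2.4 [ 7.84189264e-01  1.24058733e-01 -2.77153049e-01 -1.35511165e-04
 -1.16935011e+00  7.90826417e-01] [0.49033066 0.21829433 0.23665989] [-3.14151372e+00  2.53555223e-04 -1.56662990e+00] [-0.24622605  0.299776   -0.89859265]
top tin_a 0.64 [250.0, 232.7, 284.4, 267.2] [0.477 0.216 0.07 ]
top tin_a 0.62 [335.3, 232.0, 370.3, 265.2] [0.495 0.06  0.07 ]
top tin_a pt 0.81 [267. 253.] [0.495 0.223 0.   ]
top tin_a pt 0.75 [350. 251.] [0.499 0.059 0.   ]
top scale 0.55 [193.3, 255.0, 208.5, 273.7] [0.469 0.342 0.03 ]
top pan_centre 0.71 [196.1, 256.2, 209.9, 272.5] [0.468 0.342 0.03 ]
top collar_rim 0.95 [419.1, 214.2, 494.8, 285.1] [ 0.484 -0.136  0.075]
top collar_rim pt 0.61 [465. 248.] [ 0.494 -0.15   0.075]
wrist tin_a 0.72 [65.5, 129.0, 205.1, 237.4] [0.517 0.362 0.07 ]
wrist tin_a 0.68 [456.3, 160.4, 562.3, 240.9] [0.506 0.067 0.07 ]
wrist tin_a 0.55 [283.5, 164.2, 360.5, 246.4] [0.498 0.216 0.07 ]
wrist tin_a pt 0.97 [322. 196.] [0.493 0.215 0.   ]
wrist tin_a pt 0.65 [488. 192.] [0.498 0.056 0.   ]
wrist scale 0.67 [66.5, 127.2, 208.1, 235.2] [0.511 0.379 0.03 ]
wrist scale 0.63 [457.7, 158.6, 558.7, 240.1] [0.499 0.049 0.03 ]
wrist scale pt 0.79 [145. 180.] [0.508 0.383 0.   ]
wrist pan_centre 0.7 [66.4, 128.7, 205.8, 240.1] [0.511 0.379 0.03 ]
wrist pan_centre pt 0.86 [129. 178.] [0.514 0.384 0.03 ]
wrist collar_rim 0.97 [628.8, 196.9, 640.0, 263.2] [ 0.473 -0.037  0.075]
wrist collar_rim 0.59 [68.0, 130.4, 207.5, 236.4] [0.517 0.359 0.075]
```

View pics/wrist1.png

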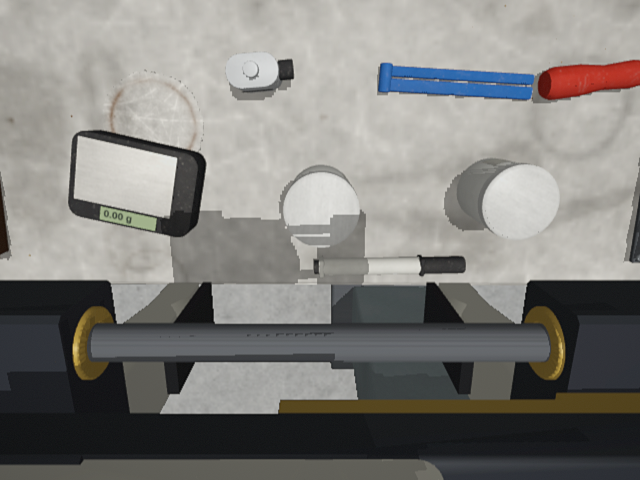

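The wrist view shows the left lid centred near (320,209), the right lid near (520,200) and the pan quad at about (78,137)-(177,150)-(170,213)-(73,201).

```bash
python3 - <<'E'
from h import *
f=grab_frame("wrist"); t=grab_frame("top")
for n,p in(("L",(320,209)),("R",(520.5,200.5))): print(n,atz(f,p,.07).round(4), "r edge",atz(f,(p[0]+38,p[1]),.07).round(4))
q=[atz(f,p,.03) for p in((78,137),(177,150),(170,213),(73,201))]; print(np.round(q,4),np.mean(q,0).round(4))
for n,p in(("L",(267.5,250)),("R",(353,248.5))): print("top",n,atz(t,p,.07).round(4))
print("top collar",atz(t,(464,250.5),.075).round(4)); print(proj(f,[.49,.216,.07]))
E
```

```text
L [0.4954 0.2164 0.07  ] r edge [0.4955 0.1861 0.07  ]
R [0.5027 0.0572 0.07  ] r edge [0.5028 0.027  0.07  ]
[[0.5492 0.4236 0.03  ]
 [0.5385 0.3398 0.03  ]
 [0.4829 0.3512 0.03  ]
 [0.4936 0.4367 0.03  ]] [0.5161 0.3878 0.03  ]
top L [0.4912 0.2169 0.07  ]
top R [0.4938 0.0579 0.07  ]
top collar [ 0.489  -0.1477  0.075 ]
[320.50498677 215.58443391]
```

```bash
python3 -m inch '1 0.4 -0.2 -6 0 0 0;1 0.4 -0.2 -12 0 0 0;1 0.4 -0.2 -16 0 0 0;1 0.4 -0.2 -18.5 0 0 0;1 0.4 -0.2 -20.6 0 0 0;1 0.4 -0.2 -20.6 0 0 0;0 0.4 -0.2 -20.6 0 0 0;0 0.4 -0.2 -20.6 0 0 0;0 0.4 -0.2 -20.6 0 0 0;0 0.4 -0.2 -20.6 0 0 0;0 0.4 -0.2 -20.6 0 0 0;0 0.4 -0.2 -20.6 0 0 0' 40
python3 -m inch '0 0 0 0 0 0 0;0 0 0 0 0 0 0;0 0 0 0 0 0 0'
python3 -m inch '0 0 0 2 0 0 0;0 0 0 5 0 0 0;0 0 0 10 0 0 0;0 0 0 10 0 0 0;0 0 0 10 0 0 0;0 0 0 10 0 0 0;0 0 0 10 0 0 0;0 0 0 10 0 0 0'
python3 - <<'E'
from h import *
f=grab_frame("wrist"); save(f,"wrist2.png")
for i in range(5): grab_frame("wrist"); s=telemetry.get_state(); print(np.round(s["force"],2),np.round(s["moment"],2),s["eef_pos"].round(4) if hasattr(s["eef_pos"],'round') else s["eef_pos"],s["width"])
E
```

```text
t: 4.9
eef_pos: [0.4952, 0.2157, 0.0314]
ee_rot: [-3.141, 0.001, -1.568]
force: [-0.4, -1.4, 6.7]
width: 0.061
t: 5.28
eef_pos: [0.4951, 0.2157, 0.0314]
ee_rot: [-3.141, 0.001, -1.568]
force: [-0.1, 0.2, 1.7]
width: 0.0613
t: 6.28
eef_pos: [0.4949, 0.2155, 0.1307]
ee_rot: [3.142, -0.0, -1.568]
force: [0.2, -0.5, -4.3]
width: 0.0613
[ 0.2   0.7  -4.34] [-0.06  0.01  0.05] [0.495  0.2156 0.131 ] 0.06156341166133528
[-0.05  0.44 -4.84] [-0.04 -0.02 -0.  ] [0.4951 0.2157 0.1311] 0.06100028985015032
[ 0.44  0.34 -4.76] [-0.01 -0.   -0.01] [0.4951 0.2157 0.1312] 0.06130044484525871
[ 0.65 -0.96 -4.26] [-0.05 -0.05  0.02] [0.4951 0.2157 0.1313] 0.061081965147282716
[-0.13 -0.64 -3.6 ] [-0.01  0.01 -0.03] [0.4951 0.2157 0.1314] 0.06132379915955806
```

View pics/wrist2.png

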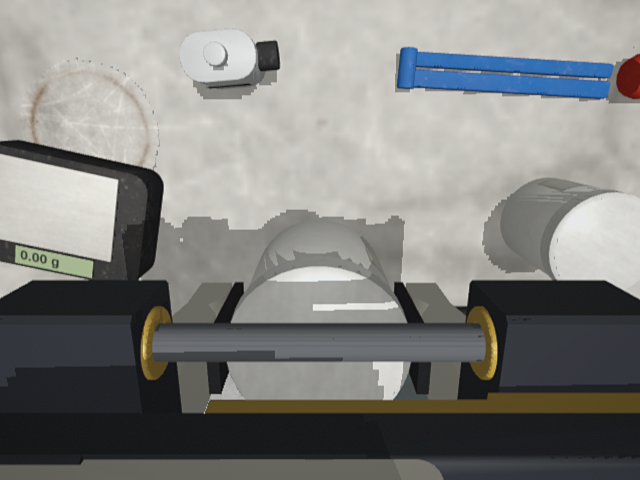

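The tin is held upright between the pads. It reads about 4.4 N, so it is the heavy one; lifting the other will confirm it. I'll set it back and lift the right tin.

```bash
python3 -m inch '0 0 0 -5 0 0 0;0 0 0 -8.5 0 0 0;0 0 0 -9.9 0 0 0;0 0 0 -9.9 0 0 0;0.97 0 0 -9.9 0 0 0;0.97 0 0 -9.9 0 0 0;0.97 0 0 -9.9 0 0 0;0.97 0 0 -9.9 0 0 0;0.97 0 0 -9 0 0 0;0.97 0 0 -5 0 0 0;0.97 0 0 0 0 0 0;0.97 0 0 0 0 0 0'
python3 -m inch '1 0.5 -5 0 0 0 0;1 0.5 -10 0 0 0 0;1 0.5 -15.8 0 0 0 0;1 0.5 -15.8 0 0 0 0;1 0.5 -15.8 0 0 0 0;1 0.5 -15.8 0 0 0 0'
python3 - <<'E'
from h import *
f=grab_frame("wrist"); save(f,"wrist3.png")
for i in range(4): grab_frame("wrist"); s=telemetry.get_state(); print(np.round(s["force"],2),s["width"])
for r in pinpoint("wrist","tin_a")[:3]: print(r["p"],r["location"],atz(f,r["location"],0))
E
```

```text
t: 8.07
eef_pos: [0.4974, 0.2174, 0.1362]
ee_rot: [-3.134, 0.006, -1.567]
force: [-0.6, 0.2, -0.2]
width: 0.085
t: 8.82
eef_pos: [0.5025, 0.0603, 0.1361]
ee_rot: [-3.134, 0.006, -1.566]
force: [0.2, 0.7, 0.5]
width: 0.0879
[-0.24 -0.33  0.51] 0.08774740262017479
[1.05 0.71 0.62] 0.08739041822311472
[-0.31 -0.11  0.27] 0.08750392070147535
[-0.32 -0.52 -0.55] 0.0877407535608479
0.76 [323.7, 225.2] [0.50257455 0.05740132 0.        ]
0.58 [110.2, 237.1] [0.49256561 0.21525448 0.        ]
```

View pics/wrist3.png

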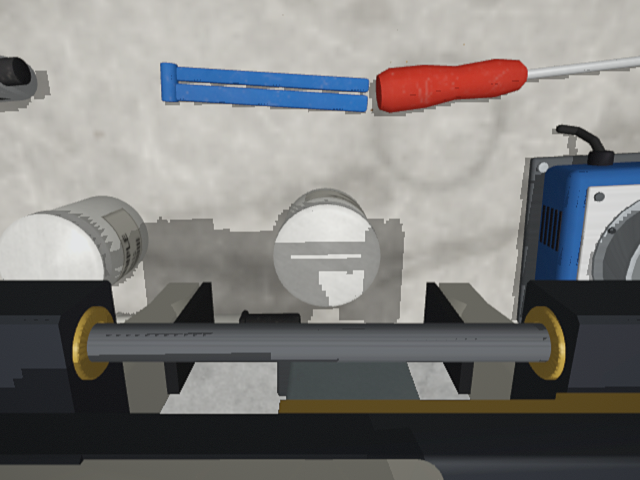

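The left tin is back upright. The right lid is at (327,256), about 3 mm right of centre.

```bash
python3 -m inch '1 0 -0.3 -4 0 0 0;1 0 -0.3 -8 0 0 0;1 0 -0.3 -10.5 0 0 0;1 0 -0.3 -10.5 0 0 0;1 0 -0.3 -10.5 0 0 0;0 0 -0.3 -10.5 0 0 0;0 0 -0.3 -10.5 0 0 0;0 0 -0.3 -10.5 0 0 0;0 0 -0.3 -10.5 0 0 0;0 0 -0.3 -10.5 0 0 0;0 0 -0.3 -10.5 0 0 0;0 0 -0.3 -10.5 0 0 0' 40
python3 -m inch '0 0 0 2 0 0 0;0 0 0 5 0 0 0;0 0 0 12 0 0 0;0 0 0 12 0 0 0;0 0 0 12 0 0 0;0 0 0 12 0 0 0;0 0 0 12 0 0 0;0 0 0 12 0 0 0'
python3 - <<'E'
from h import *
for i in range(5): grab_frame("wrist"); s=telemetry.get_state(); print(np.round(s["force"],2),np.round(s["eef_pos"],4),s["ee_rot"],s["width"])
E
```

```text
t: 10.62
eef_pos: [0.5027, 0.0569, 0.0316]
ee_rot: [-3.133, 0.006, -1.566]
force: [-0.7, -1.1, 6.2]
width: 0.0612
t: 11.62
eef_pos: [0.5024, 0.0567, 0.1507]
ee_rot: [-3.135, 0.005, -1.566]
force: [-1.5, 0.4, -2.7]
width: 0.0611
[ 0.23 -0.12 -1.89] [0.5025 0.0568 0.1509] [-3.13472615  0.00498076 -1.56582777] 0.06159992062024861
[ 0.27  0.22 -2.11] [0.5026 0.0568 0.1511] [-3.13440025  0.0051311  -1.56577665] 0.0612670860799888
[ 0.09  0.88 -1.71] [0.5027 0.0569 0.1512] [-3.13405415  0.0053023  -1.56573283] 0.06154871882500595
[-0.4   0.26 -1.7 ] [0.5027 0.0569 0.1514] [-3.13392441  0.00540093 -1.56576191] 0.061374294378483164
[-0.14  0.77 -1.92] [0.5027 0.0569 0.1514] [-3.13371841  0.00547139 -1.56568634] 0.06148635548295692
```

About 1.9 N, so this is the lighter tin. It goes to the scale pan.

```bash
python3 -m inch '0 0.2 4 0 0 0 0;0 0.4 10 0 0 0 0;0 0.6 15 0 0 0 0;0 0.8 20 0 0 0 0;0 1 25 0 0 0 0;0 1 30 0 0 0 0;0 1 32.8 0 0 0 0;0 1 32.8 0 0 0 0;0 1 32.8 0 0 0 0;0 1 32.8 0 0 0 0'
python3 - <<'E'
from h import *
s=telemetry.get_state(); print(np.round(s["force"],2),np.round(s["eef_pos"],4))
for c in("wrist","top"):
    f=grab_frame(c); save(f,c+"4.png")
    for r in pinpoint(c,"pan_centre")[:2]: print(c,r["p"],r["location"],atz(f,r["location"],.03))
E
```

```text
t: 13.12
eef_pos: [0.5128, 0.3839, 0.1515]
ee_rot: [-3.134, 0.005, -1.567]
force: [0.4, 0.3, -2.5]
width: 0.0615
[ 0.37  0.33 -2.51] [0.5128 0.3839 0.1515]
wrist 0.81 [320.1, 227.3] [0.51486043 0.38369422 0.03      ]
top 0.88 [183.7, 242.9] [0.51101421 0.38133429 0.03      ]
```

View pics/wrist4.png

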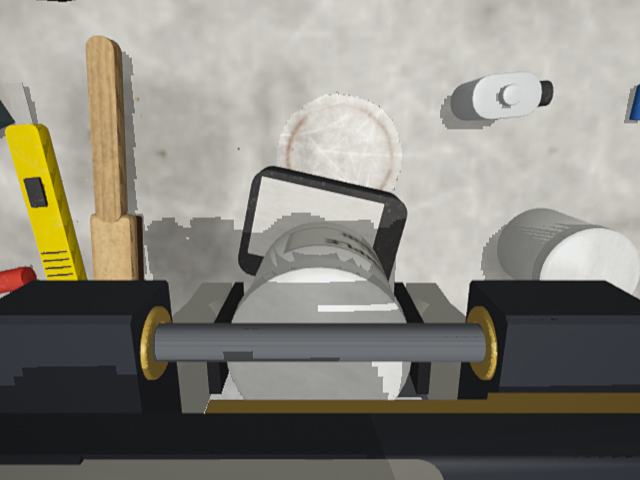

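The tin is over the pan and agrees with both pan estimates to within 3 mm. I'll lower it.

```bash
python3 -m inch '0 0 0 -4 0 0 0;0 0 0 -7 0 0 0;0 0 0 -8.4 0 0 0;0 0 0 -8.7 0 0 0;0 0 0 -9 0 0 0;0 0 0 -9 0 0 0;0 0 0 -9 0 0 0;0 0 0 -9 0 0 0'
python3 -m inch '0.97 0 0 0 0 0 0;0.97 0 0 0 0 0 0;0.97 0 0 0 0 0 0;0.97 0 0 0 0 0 0;0.97 0 0 0 0 0 0;0.97 0 0 3 0 0 0;0.97 0 0 6 0 0 0;0.97 0 0 10 0 0 0;0.97 0 0 10 0 0 0;0.97 0 0 10 0 0 0;0.97 0 0 10 0 0 0'
python3 - <<'E'
from h import *
s=telemetry.get_state(); print(np.round(s["force"],2),np.round(s["eef_pos"],4),s["ee_rot"])
f=grab_frame("wrist"); save(f,"wrist5.png")
E
```

```text
t: 14.32
eef_pos: [0.513, 0.3846, 0.0622]
ee_rot: [-3.133, 0.006, -1.566]
force: [0.0, 0.3, -2.5]
width: 0.0613
t: 15.7
eef_pos: [0.5126, 0.384, 0.1611]
ee_rot: [-3.134, 0.005, -1.567]
force: [0.0, 1.4, 0.2]
width: 0.0849
[0.03 1.39 0.15] [0.5126 0.384  0.1611] [-3.13436556  0.00501682 -1.5665458 ]
```

View pics/wrist5.png

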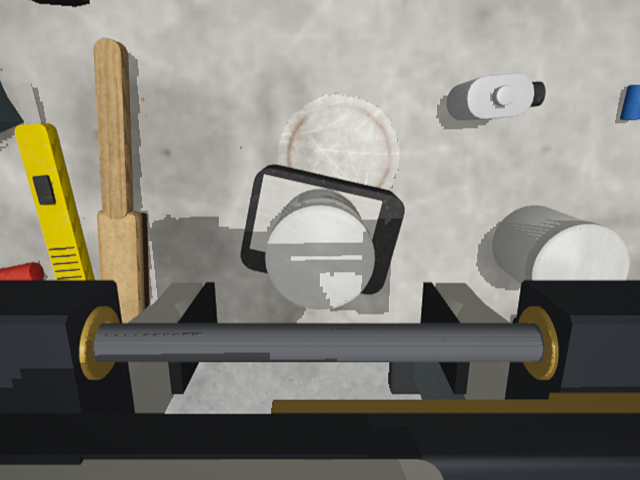

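The lighter tin stands upright on the pan, released. Now for the heavier tin, levelling the tool's small tilt on the way.

```bash
python3 -m inch '1 -0.5 -5 0 -0.3 0.4 0;1 -1.2 -11 0 -0.3 0.4 0;1 -1.75 -16.8 0 -0.3 0.4 0;1 -1.75 -16.8 0 -0.3 0.4 0;1 -1.75 -16.8 -4 -0.3 0.4 0;1 -1.75 -16.8 -8 -0.3 0.4 0;1 -1.75 -16.8 -11 -0.3 0.4 0;1 -1.75 -16.8 -12.8 -0.3 0.4 0;1 -1.75 -16.8 -12.8 -0.3 0.4 0;1 -1.75 -16.8 -12.8 -0.3 0.4 0'
python3 -m inch '0 0 0 0 0 0 0;0 0 0 0 0 0 0;0 0 0 0 0 0 0;0 0 0 0 0 0 0;0 0 0 0 0 0 0;0 0 0 0 0 0 0;0 0 0 0 0 0 0;0 0 0 0 0 0 0' 60
python3 -m inch '0 0 0 2 0 0 0;0 0 0 5 0 0 0;0 0 0 9 0 0 0;0 0 0 14 0 0 0;0 0 0 14 0 0 0;0 0 0 14 0 0 0'
python3 -m inch '0 0 -6 0 0 0 0;0 0 -12 0 0 0 0;0 0 -18 0 0 0 0;0 0 -24 0 0 0 0;0 0 -28 0 0 0 0;0 0 -28 0 0 0 0;0 0 -28 0 0 0 0;0 0 -28 0 0 0 0'
python3 - <<'E'
from h import *
s=telemetry.get_state(); print(np.round(s["force"],2),np.round(s["eef_pos"],4),s["ee_rot"])
for c in("wrist","top"):
    f=grab_frame(c); save(f,c+"6.png")
    for r in pinpoint(c,"collar_rim")[:2]: print(c,r["p"],r["location"],atz(f,r["location"],.075))
E
```

```text
t: 17.0
eef_pos: [0.4955, 0.2166, 0.0335]
ee_rot: [-3.141, -0.0, -1.566]
force: [-0.5, 0.5, 1.0]
width: 0.0875
t: 18.0
eef_pos: [0.4957, 0.2165, 0.0339]
ee_rot: [-3.141, -0.0, -1.566]
force: [-2.1, -1.9, 5.4]
width: 0.061
t: 18.75
eef_pos: [0.4945, 0.216, 0.1725]
ee_rot: [3.14, -0.001, -1.567]
force: [0.2, 0.2, -5.1]
width: 0.0608
t: 19.75
eef_pos: [0.4942, -0.0632, 0.1717]
ee_rot: [3.139, -0.001, -1.566]
force: [-0.1, 0.0, -4.9]
width: 0.0611
[-0.08  0.03 -4.92] [ 0.4942 -0.0632  0.1717] [ 3.13911061e+00 -7.65782296e-04 -1.56559186e+00]
wrist 0.6 [459.9, 238.6] [ 0.49451236 -0.15357781  0.075     ]
top 0.73 [464.4, 250.8] [ 0.48846571 -0.14845722  0.075     ]
```

View pics/wrist6.png

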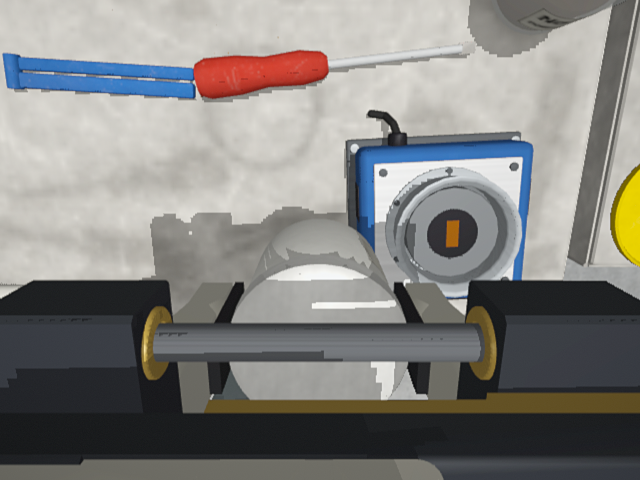

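The heavy tin weighs about 4.9 N and is held upright. The collar is at about (454,231), partly beside the right jaw. I'll fit the collar and lid circles in the same wrist picture, plus the top view.

```bash
cat > fit.py <<'E'
from h import *
def circ(f,c,r,z,a):
    P=np.c_[c[0]+r*np.cos(a),c[1]+r*np.sin(a),np.full(a.size,z)]
    C=P@np.array(f["R"]).T+np.array(f["t"]); return np.c_[f["fx"]*C[:,0]/C[:,2]+f["cx"],f["fy"]*C[:,1]/C[:,2]+f["cy"]]
def fit(f,c0,rs,z,box,span=.014,step=.0005,a=np.linspace(0,2*np.pi,240)):
    g=cv2.GaussianBlur(cv2.cvtColor(f["pixels"],cv2.COLOR_RGB2GRAY).astype(np.float32),(0,0),1)
    best=[]
    for dx in np.arange(-span,span+1e-9,step):
        for dy in np.arange(-span,span+1e-9,step):
            c=(c0[0]+dx,c0[1]+dy); s=0
            for r in rs:
                o=circ(f,c,r+.0012,z,a);i=circ(f,c,r-.0012,z,a)
                k=(i[:,0]>box[0])&(i[:,1]>box[1])&(i[:,0]<box[2])&(i[:,1]<box[3])
                smp=lambda p:cv2.remap(g,p[k,0].astype(np.float32)[None],p[k,1].astype(np.float32)[None],1)[0]
                s+=np.abs(smp(o)-smp(i)).clip(0,40).mean()
            best.append((s,*c))
    best.sort(reverse=True); return np.round(best[0],4),np.round(np.mean([b[1:] for b in best[:8]],0),4)
E
python3 - <<'E'
from fit import *
s=telemetry.get_state(); e=s["eef_pos"]
w=grab_frame("wrist"); t=grab_frame("top")
for rs in([.041],[.037],[.041,.037]):
    print("wrist",rs,fit(w,(.4935,-.151),rs,.075,(380,150,640,278)))
    print("top",rs,fit(t,(.49,-.149),rs,.075,(0,0,640,480)))
zl=e[2]-.0339+.07
print("lid wrist",e,fit(w,(e[0],e[1]),[.0312],zl,(235,240,400,300),span=.008))
for n,c,r,z in(("rim",(.4935,-.151),.041,.075),):
    pass
E
```

```text
wrist [0.041] (array([31.7712,  0.4905, -0.155 ]), array([ 0.4905, -0.1548]))
top [0.041] (array([15.0894,  0.4875, -0.1435]), array([ 0.4874, -0.1434]))
wrist [0.037] (array([32.2778,  0.495 , -0.1525]), array([ 0.4949, -0.1524]))
top [0.037] (array([16.4313,  0.4835, -0.145 ]), array([ 0.4832, -0.1445]))
wrist [0.041, 0.037] (array([59.2536,  0.4945, -0.1525]), array([ 0.4945, -0.1523]))
top [0.041, 0.037] (array([29.4389,  0.4775, -0.161 ]), array([ 0.4778, -0.1611]))
lid wrist [ 0.49454228 -0.06323618  0.1723529 ] (array([38.7482,  0.493 , -0.0627]), array([ 0.493, -0.063]))
```

```bash
python3 -m inch '0 0.1 -5 0 0 0 0;0 0.1 -8.9 0 0 0 0;0 0.1 -8.9 0 0 0 0;0 0.1 -8.9 -3 0 0 0;0 0.1 -8.9 -4 0 0 0;0 0.1 -8.9 -4 0 0 0;0 0.1 -8.9 -4 0 0 0'
python3 - <<'E'
from fit import *
s=telemetry.get_state(); e=s["eef_pos"]; print(e,s["ee_rot"])
w=grab_frame("wrist"); 
b=(150,60,500,275)
for rs in([.041],[.037],[.041,.037]):
    r=fit(w,(.4945,-.1523),rs,.075,b,span=.01,a=np.linspace(-1.3,1.3,200)); print(rs,r)
zl=e[2]-.0339
L=fit(w,(e[0],e[1]),[.0312],zl+.07,(225,240,410,300),span=.008); print("lid",L)
im=w["pixels"].copy()
for c,rr,z,col in((r[1],.041,.075,(255,0,0)),(r[1],.037,.075,(255,0,0)),(L[1],.0312,zl+.07,(0,255,0)),(L[1],.030,zl,(0,0,255))):
    cv2.polylines(im,[np.int32(circ(w,c,rr,z,np.linspace(0,6.28,200)))],True,col,1)
w["pixels"]=im; save(w,"wrist7.png")
E
```

```text
t: 20.92
eef_pos: [0.4964, -0.1522, 0.1334]
ee_rot: [-3.141, -0.001, -1.565]
force: [0.2, 0.6, -3.6]
width: 0.0605
[ 0.49635238 -0.1522084   0.13341414] [-3.14136717e+00 -8.80063434e-04 -1.56487612e+00]
[0.041] (array([32.9777,  0.4895, -0.1533]), array([ 0.4896, -0.1534]))
[0.037] (array([35.6188,  0.4955, -0.1528]), array([ 0.4963, -0.1527]))
[0.041, 0.037] (array([61.4692,  0.4955, -0.1523]), array([ 0.4921, -0.1532]))
lid (array([38.4245,  0.4949, -0.1517]), array([ 0.4949, -0.152 ]))
```

View pics/wrist7.png

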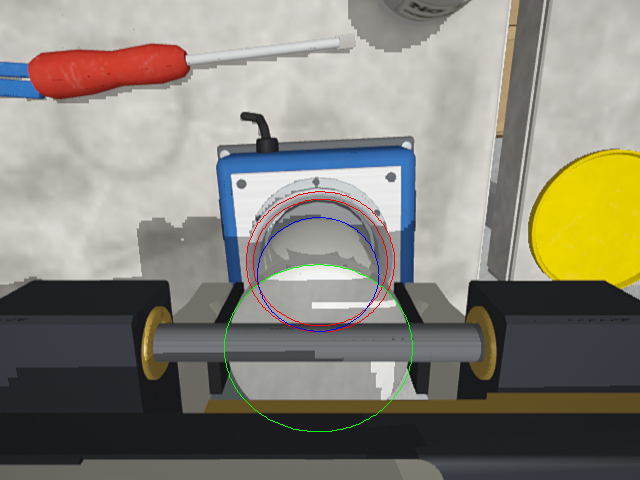

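Laterally the tin and collar agree to within 1 mm. In x the fit is split, 0.4895 or 0.4955, and the earlier view gave 0.4945. The flare takes up such errors, so I'll go down gently and watch the force.

```bash
python3 -m inch '0 -0.1 0 -1.5 0 0 0;0 -0.1 0 -2.3 0 0 0;0 -0.1 0 -2.7 0 0 0;0 -0.1 0 -3 0 0 0;0 -0.1 0 -3 0 0 0'
python3 -m inch '0 0 0 -0.3 0 0 0;0 0 0 -0.5 0 0 0;0 0 0 -0.5 0 0 0'
python3 - <<'E'
from h import *
for i in range(4): grab_frame("top"); s=telemetry.get_state(); print(np.round(s["force"],2),np.round(s["moment"],2),np.round(s["eef_pos"],4),np.round(s["ee_rot"],4))
E
```

```text
t: 21.6
eef_pos: [0.4953, -0.1523, 0.1033]
ee_rot: [-3.141, -0.001, -1.565]
force: [0.1, 0.6, -4.6]
width: 0.0611
t: 21.98
eef_pos: [0.4952, -0.1523, 0.0981]
ee_rot: [3.141, -0.001, -1.565]
force: [0.1, 0.1, -4.0]
width: 0.0611
[ 0.33  0.69 -4.26] [-0.07 -0.01  0.07] [ 0.4953 -0.1523  0.0983] [-3.1415e+00 -8.0000e-04 -1.5650e+00]
[-0.04 -0.88 -4.61] [-0.04 -0.    0.04] [ 0.4954 -0.1523  0.0984] [-3.1414e+00 -9.0000e-04 -1.5650e+00]
[ 0.42  0.33 -6.08] [-0.02  0.01 -0.02] [ 0.4954 -0.1523  0.0984] [-3.1412e+00 -8.0000e-04 -1.5650e+00]
[ 1.86 -0.3  -4.17] [-0.04 -0.03 -0.  ] [ 0.4954 -0.1523  0.0984] [-3.1412e+00 -8.0000e-04 -1.5650e+00]
```

The tin is in the bore with no side load. I'll press.

```bash
python3 -m inch '0 0 0 -0.3 0 0 0;0 0 0 -0.5 0 0 0;0 0 0 -0.7 0 0 0;0 0 0 -0.7 0 0 0'
python3 -m inch '0 0 0 -0.2 0 0 0;0 0 0 -0.4 0 0 0;0 0 0 -0.5 0 0 0;0 0 0 -0.5 0 0 0;0 0 0 -0.5 0 0 0'
python3 - <<'E'
from h import *
for i in range(4): grab_frame("top"); s=telemetry.get_state(); print(np.round(s["force"],2),np.round(s["moment"],2),np.round(s["eef_pos"],4),np.round(s["ee_rot"],4),s["width"])
E
```

```text
t: 22.68
eef_pos: [0.4958, -0.1523, 0.0917]
ee_rot: [-3.14, -0.001, -1.565]
force: [-0.4, 1.2, 2.3]
width: 0.0607
t: 23.3
eef_pos: [0.496, -0.1523, 0.0871]
ee_rot: [-3.14, -0.001, -1.565]
force: [-3.4, 2.1, 7.6]
width: 0.061
[-2.64  1.91  7.  ] [ 0.76  0.99 -0.04] [ 0.496  -0.1523  0.0871] [-3.1400e+00 -1.1000e-03 -1.5646e+00] 0.06123311461343366
[-2.7   2.56  6.73] [ 0.73  0.96 -0.02] [ 0.4959 -0.1523  0.0871] [-3.1401e+00 -1.1000e-03 -1.5645e+00] 0.06079925124048778
[-2.48  2.    7.73] [0.75 0.98 0.03] [ 0.496  -0.1523  0.0871] [-3.1401e+00 -1.1000e-03 -1.5646e+00] 0.06078972560167836
[-2.44  1.95  6.96] [0.74 0.96 0.01] [ 0.496  -0.1523  0.0871] [-3.1400e+00 -1.1000e-03 -1.5646e+00] 0.06079169837416545
```

Pressed to about 8–9 mm, with a small side force from the collar wall (-x, +y). I'll ease sideways and press the rest.

```bash
python3 -m inch '0 -0.15 0.1 -0.1 0 0 0;0 -0.15 0.1 -0.2 0 0 0;0 -0.15 0.1 -0.3 0 0 0;0 -0.15 0.1 -0.3 0 0 0;0 -0.15 0.1 -0.3 0 0 0'
python3 - <<'E'
from h import *
for i in range(4): grab_frame("top"); s=telemetry.get_state(); print(np.round(s["force"],2),np.round(s["moment"],2),np.round(s["eef_pos"],4),np.round(s["ee_rot"],4),s["width"])
f=grab_frame("wrist"); save(f,"wrist8.png")
E
```

```text
t: 24.12
eef_pos: [0.496, -0.1521, 0.0859]
ee_rot: [-3.137, -0.003, -1.564]
force: [-2.4, -2.6, 14.5]
width: 0.0612
[-3.03 -1.08 14.96] [-0.85  0.95 -0.08] [ 0.496  -0.1521  0.0859] [-3.1370e+00 -2.6000e-03 -1.5635e+00] 0.06117310729047484
[-1.79 -2.03 13.85] [-0.86  0.93 -0.05] [ 0.496  -0.1521  0.0859] [-3.1369e+00 -2.6000e-03 -1.5635e+00] 0.06072547686953856
[-2.72 -2.29 13.77] [-0.85  0.88 -0.04] [ 0.4961 -0.1521  0.0859] [-3.1368e+00 -2.6000e-03 -1.5635e+00] 0.06116010075676025
[-2.95 -2.47 14.19] [-0.86  0.95  0.01] [ 0.496  -0.1521  0.0859] [-3.1369e+00 -2.6000e-03 -1.5636e+00] 0.0608595988180109
```

View pics/wrist8.png

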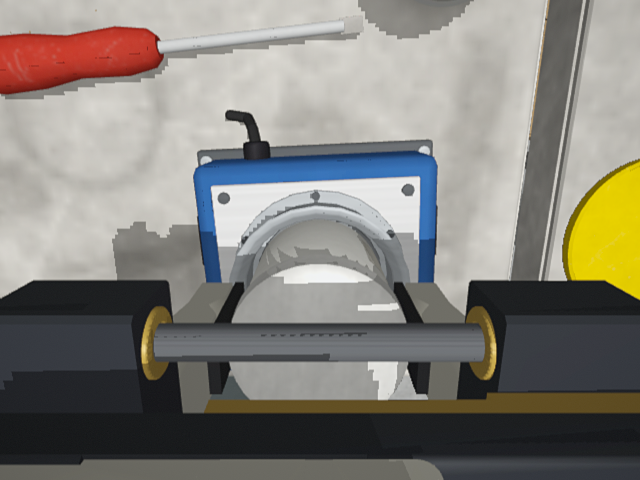

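Total push is about 19 N, above the 13.5 N spring maximum, at the predicted TCP height. The platform is home without slip. A last check on the lighter tin and the bystanders, then I'll hand in.

```bash
python3 - <<'E'
from h import *
f=grab_frame("top")
for n,z in(("tin_a",0),("counter",0),("marker",0),("blue_clip",0)):
    for r in pinpoint("top",n)[:2]: print(n,round(r["p"],2),np.round(r["location"]),np.round(atz(f,r["location"],.03 if n=="tin_a" else 0),3))
s=telemetry.get_state(); print(s["t"],np.round(s["force"],1))
arm.job_done()
E
```

```text
tin_a 0.61 [177. 243.] [0.51  0.394 0.03 ]
tin_a 0.4 [462. 248.] [ 0.5   -0.154  0.03 ]
counter 0.59 [247. 203.] [0.595 0.264 0.   ]
marker 0.94 [305. 290.] [0.421 0.149 0.   ]
blue_clip 0.75 [326. 201.] [0.6   0.105 0.   ]
24.625 [-2.9 -2.6 13.8]
the job is handed in; nothing more can be done
```

The job is handed in after 24.6 s of robot time; it reports no verdict. The lighter tin stands on the scale, let go, and the heavier one is held pressed down in the coder's collar.

- **Weighing:** The left tin read about 4.5 N and the right about 1.9 N, so the right one was the lighter.
- **Lighter tin:** I stood it on the pan and released it, and the wrist picture showed it upright. The last network estimate puts it about 10 mm from the middle of the pan, inside the 35 mm limit. I set it down within 3 mm of both pan-centre estimates.
- **Heavier tin:** It is gripped with 60 N and about 0.3° from upright. The net push was about 14 N, roughly 19 N with its weight, which is above the 13.5 N spring maximum. The tool stopped at the height predicted for the platform fully home.
- **Bystanders:** The counter and marker were found within 4 mm of where they started. The clip reads 8 mm off, which is probably network noise because the arm never went near it.

**Checks that disagreed:**
- A side force of 2–3 N from the collar wall stayed to the end. The tin is touching the bore, and my small sideways correction did not clear it.
- The circle fits of the collar in the top view were unreliable, and close up the wrist fit was split by 6 mm in x. I used the wrist estimate that agreed with the network.

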